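# Nip a wax blank in the slide vice and lock the jaw

## Task

Close the small slide vice on the white carving-wax blank lying between its jaws: push the sliding jaw up until the blank sits square and is lightly nipped against the far jaw, gently, for a squeeze of more than 12 N bruises the wax. Then take the T-handled square key from its wooden block, put it in the square socket at the side of the vice and turn it clockwise to its stop to lock the jaw, and leave the key standing there. Leave the other things on the bench where they are.

Things in the scene. Friction and masses are not known exactly. Their poses are not given: they have to be found in the camera images.
- vice: grey slide vice fixed to the bench, foot 224x90 mm. Origin on the bench below it; x along the slide, towards the far jaw; z up. Bed under the wax: 26 mm up, 66 wide, x -110 to +90 mm. Far jaw, 46 mm up, bolted through slots at a different place each time: its gripping face (6 mm high, 60 wide) is anywhere from x=+39 to +51 mm. Lock boss, 38 mm round, on the +y side: axis x=-20, y=+62, top 33 mm up
- jaw (a joint): slide of the sliding jaw along the vice's +x, in m: 0 fully open (its face at x=-36 mm of the vice), growing as it closes (face at x = -36 mm + value). It slides with about 3 N of drag and stays where it is left, also when it nips something with up to 3 N
- jaw_face (a point): centre of the sliding jaw's low, rubber-lined gripping face (6 mm high, 60 mm wide), 29 mm above the bench; axes as the vice
- jaw_back (a point): centre of the sliding jaw's upright rear face, where it is pushed: 62 mm wide (y), from the bed (26 mm above the bench) up to 50 mm; the point is 40 mm above the bench; axes as the vice; the jaw is 51 mm long from this face to the gripping face
- wax: off-white block of carving wax, 36 mm (x) by 50 mm (y) by 9 mm thick, 30 g; origin at the centre of its underside, z up. Lies loose and a little askew on the bed between the jaws; it is gripped across its 36 mm width
- key: steel T key, 120 g: square shank 12x12 mm, 40 mm long, pointing down, last 3 mm tapered; above it a dark block (hub) 22 (x) by 18 (y) by 30 mm high with an 8 mm round bar through it along x, 79 mm over its ends, 16 mm above the hub's underside. Origin at the centre of the hub's underside, z up. Hub rests on the wooden block; grip it across its 18 mm flats (along y)
- key_block: wooden block 64x84x46 mm fixed on the bench, with the hole in which the key stands; origin at the centre of its underside, the hole (20 mm) at x=0, y=+12 mm
- lock_mouth (a point): centre of the mouth of the square key socket in the top of the lock's round barrel, 33 mm above the bench; the socket is 14x14 mm with a small lead-in, 22 mm deep, its sides along this frame's x and y; it turns with the lock
- lock (a joint): turn of the lock barrel, rad: grows clockwise seen from above, 0 unlocked, 1.15 at its stop, fully locked; needs up to 0.2 N m
- tweezers: pointed tweezers, 126 mm, lying flat on the bench; a bystander
- bit_dish: round dish, 62 mm across, 22 mm high; a bystander
- loupe: pale ring-shaped loupe, 36 mm across, 10 mm high; a bystander
- emery: wooden emery stick, 142 mm long; a bystander
- file_half: file with a wooden handle, 170 mm long; a bystander
Not all that is in view belongs to the job. Leave any yellow look-alike of the wax alone.

How it is judged:
On the way, in this order (a step that is already met when the one before it is completed fails the run):
1. the wax is nipped: the sliding jaw presses it against the far jaw with at least 1 N and it lies square within 3 degrees, the lock not yet turned (contact force between jaw and wax above 1 N and angle between the x axis of wax and the x axis of vice, either way round below 0.052 rad and value of joint lock below 0.4 rad), for 0.2 s.
2. the lock is turned clockwise to its stop (at least 1.0 rad) with the key in its socket (value of joint lock above 1 rad and z of key in the frame of lock_mouth below 0.026 m and horizontal distance between key and lock_mouth below 0.006 m), for 0.2 s.
At the end, for the whole second after the job is handed in: the wax lies flat on the bed, square within 3 degrees, held between the jaws with the sliding jaw still pressing on it (over 0.5 N); the lock stands at its stop (over 1.0 of 1.15 rad); the key stands upright in the socket, at least 14 mm deep, released and at rest (all of step 2 and contact force between jaw and wax above 0.5 N and z of wax in the frame of vice below 0.029 m and angle between the x axis of wax and the x axis of vice, either way round below 0.052 rad and angle between key's own z axis and vertical below 0.2 rad and linear speed of key below 0.02 m/s); the robot touches nothing.
It fails at once if the wax is squeezed by the jaw with more than 12 N (contact force between jaw and wax above 12 N).
It fails at once if the fingers press the wax with more than 12 N (contact force between the fingers and wax above 12 N).
It fails at once if a bystander is shifted by more than 30 mm (distance of any of tweezers, bit_dish, loupe, emery, file_half from where it was at the start of the episode above 0.03 m).
It also fails if it takes over 58 s, if anything falls off the work surface, if the arm or the gripper's body presses on something with over 40 N, if the wrist force passes 120 N, or if a joint passes its speed limit or range.

## Robot

A 6-joint arm with a two-finger parallel gripper is mounted at the origin on a cart in front of the work surface, level with it; the furniture and walls round the work are solid. World frame = base frame: x ahead of the robot, y to its left, z up, the work surface at z = 0. Lengths are in m, angles in rad, forces in N, time in s.
With the tool pointing down it reaches from about 0.4 to 0.925 m from the base axis. Payload 12.5 kg.
Tool frame: the origin (TCP) lies at the very end of the fingers, on their centre line; the grasp point (between the pads) lies 19 mm behind it; z points along the fingers, y is the line along which they close (so a half turn about z gives the same grasp; the last joint's range is limited). The gripper opens to 95 mm and grips with 3 to 60 N. Pads are 20 mm wide; open, the fingers measure 119 mm over their backs; the gripper's body (75 mm by 180 mm) begins 59 mm behind the grasp point.
Start: joints at [1.195, 0.491, 1.559, -0, 1.092, -0.106], TCP at [0.167, 0.602, 0.215] pointing down, gripper open.
Joint ranges: [-3.1, 3.1], [-0.84, 2.19], [0.05, 2.79], [-1.13, 4.28], [0.06, 2.93], [-2.69, 2.69]. Speed limits (rad/s): [2.22, 2.22, 2.79, 3.14, 3.14, 3.14].

## Interface

Orientations are given as a unit quaternion [x, y, z, w].
In Python, from workcell import manip gives the robot as it stands. Calls block until the motion is done:
- manip.move_to(position, orientation): joint-space move of the TCP to a pose.
- manip.move_straight(position, ori=None, vel=0.15, guard=None): straight line of the TCP; ori=None keeps the orientation; vel is the mean speed in m/s. With guard (N) it stops when the force on the tool has changed by that much, and returns True; else False.
- manip.goto_joints(angles): joint-space move.
- manip.gripper_to(opening, f_grip=None): finger opening in m; f_grip is the grip in N (None keeps the last); returns when the fingers have stopped.
- manip.dwell(seconds).
- manip.ik(position, orientation): joint angles nearest the present ones, or None.
- manip.read_camera(name): name is "side" or "top" or "wrist"; returns a dict with "frame" (420x560x3 uint8, red, green, blue), "depth" (420x560 float32, m along the optical axis (not along the pixel's ray), 0 where there is no reading), "K" (3x3 intrinsics, pixels), "world_to_cam" (4x4, takes a point from world to camera coordinates). Camera axes: x right, y down, z forward; pixel columns grow to the right and rows downward; lengths in m; the calibration is good to about 2 mm. A picture is of the moment at which its call begins.
A pose or a line that the arm cannot do raises manip.Unreachable and nothing moves.
- manip.job_done(): hands the job in; it is judged then, once.
Trained networks look in a picture, given as the dict that the camera call returned (one of the last four; its "shot" number tells which), for a name from the list of things; names that differ only in an ending like _2 or _b are one class to them, and where a whole thing is asked for, a point or a joint stands for the part that bears it (a point fixed in the world has none). Each returns a list of dicts, best first, with "confidence" (0 to 1); they miss things now and then, are a little off and sometimes report something else, mostly with a low value. They report only what shows in the picture. A call takes as long as a camera call. They do not tell look-alikes from the thing itself.
- manip.silhouettes(label, picture): "pixels" (420x560 bool, what is visible of it) and "bbox" ([left, top, right, bottom] in pixels, round what is visible of it).
Readings, each from a call of its own:
- manip.read_t(): time.
- manip.read_joints(): joint angles.
- manip.read_dq(): joint speeds.
- manip.read_effort(): joint torques, N m.
- manip.read_tcp_pos(): TCP position.
- manip.read_tool_rot(): TCP orientation.
- manip.read_ft_force(): force on the tool from outside, world axes, zero at the start.
- manip.read_ft_torque(): the same for the moment, N m.
- manip.read_finger_gap(): finger opening in m.
- manip.read_gripper_force(): force on a finger pad.
Only numpy, scipy, OpenCV 4.12 (cv2) and the standard library are available. Lean on these libraries where they do the work, as an engineer would, in place of code of your own. Each camera call takes 0.05 s, during which the arm holds its last target. There are 200 camera calls.

## Working session

There is one attempt and no reset: what is moved stays moved. The work goes in short steps, each a Python script; the robot and the scene stay as the last script left them, time stands still between calls to the robot, and variables do not carry over. Pictures are saved under pics/ and viewed, at most 10 in all, crops included, and the job is handed in when it is done.

```bash
ls; mkdir -p pics
cat > h.py <<'E'
import numpy as np, cv2
from workcell import manip
def pts(p, mask=None):
    d=p["depth"]; v,u=np.nonzero((d>0) if mask is None else (mask&(d>0)))
    z=d[v,u]; K=p["K"]; c=np.stack([(u-K[0,2])*z/K[0,0],(v-K[1,2])*z/K[1,1],z,np.ones_like(z)])
    return (np.linalg.inv(p["world_to_cam"])@c)[:3].T, u, v
def save(p,n): cv2.imwrite("pics/"+n,p["frame"][:,:,::-1])
E
python3 - <<'E'
from h import *
ims=[]
for n in("top","side"):
    p=manip.read_camera(n); save(p,n+"0.png")
    np.savez(n+"0.npz",**{k:p[k] for k in("frame","depth","K","world_to_cam")})
    for l in("vice","jaw","wax","key","key_block","lock_mouth","tweezers","bit_dish","loupe","emery","file_half"):
        for s in manip.silhouettes(l,p)[:3]:
            q,_,_=pts(p,s["pixels"]); 
            if len(q): print(n,l,round(s["confidence"],2),list(s["bbox"]),s["pixels"].sum(),np.round(np.median(q,0),3),np.round(q.min(0),3),np.round(q.max(0),3))
print(manip.read_t())
E
```

```text
pics
top vice 0.68 [260.8, 163.3, 311.4, 241.8] 2160 [ 0.548 -0.221  0.026] [ 0.451 -0.295 -0.006] [ 0.695 -0.15   0.062]
top vice 0.44 [280.7, 210.8, 300.8, 224.4] 317 [ 0.514 -0.234  0.05 ] [ 0.489 -0.269  0.022] [ 0.545 -0.204  0.062]
top jaw 0.82 [279.5, 204.0, 301.3, 224.7] 337 [ 0.516 -0.238  0.05 ] [ 0.489 -0.269  0.005] [ 0.553 -0.204  0.062]
top wax 0.49 [279.2, 190.6, 298.8, 201.8] 193 [ 0.585 -0.227  0.035] [ 0.562 -0.252  0.026] [ 0.608 -0.204  0.042]
top wax 0.49 [425.7, 264.9, 441.2, 280.8] 210 [ 0.373 -0.654  0.009] [ 0.35  -0.681 -0.   ] [ 0.399 -0.629  0.019]
top key 0.59 [278.8, 207.5, 301.1, 224.1] 358 [ 0.514 -0.237  0.049] [ 0.489 -0.272  0.009] [ 0.553 -0.204  0.062]
top key_block 0.62 [195.6, 160.4, 228.6, 190.6] 739 [ 0.627 -0.003  0.044] [ 0.602 -0.041 -0.006] [0.684 0.059 0.08 ]
top lock_mouth 0.59 [259.5, 203.0, 268.6, 210.2] 68 [ 0.544 -0.167  0.031] [ 0.529 -0.18   0.016] [ 0.558 -0.154  0.04 ]
top tweezers 0.54 [160.3, 271.4, 158.8, 277.6] 10 [0.337 0.132 0.008] [ 0.332  0.129 -0.002] [0.344 0.138 0.013]
top tweezers 0.26 [276.0, 204.3, 301.4, 224.6] 342
[... 1917 characters left out ...]
e bit_dish 0.95 [246.5, 344.0, 281.5, 375.8] 748 [0.56  0.219 0.02 ] [0.53  0.184 0.002] [0.591 0.246 0.027]
side loupe 0.53 [290.6, 280.9, 308.9, 294.1] 189 [0.475 0.022 0.009] [ 0.455 -0.009 -0.001] [0.492 0.039 0.015]
side loupe 0.48 [224.4, 202.4, 305.5, 242.6] 2049 [ 0.557 -0.205  0.027] [ 0.451 -0.339 -0.002] [ 0.684 -0.145  0.059]
side loupe 0.3 [249.7, 208.6, 264.6, 221.5] 149 [ 0.585 -0.226  0.037] [ 0.565 -0.257  0.031] [ 0.603 -0.201  0.04 ]
side emery 0.62 [249.8, 193.0, 287.0, 197.1] 154 [ 0.541 -0.382  0.009] [ 0.485 -0.394  0.   ] [ 0.609 -0.371  0.014]
side file_half 0.66 [236.6, 181.2, 289.7, 188.6] 194 [ 0.566 -0.431  0.008] [ 0.5   -0.462 -0.002] [ 0.66  -0.412  0.019]
1.2
```

```bash
cat >> h.py <<'E'
from scipy.spatial.transform import Rotation as R
def down(yaw): return (R.from_euler("z",yaw)*R.from_euler("x",np.pi)).as_quat()   # tool x at world yaw, tool y at yaw-90deg
E
python3 - <<'E'
from h import *
print(R.from_quat(manip.read_tool_rot()).as_matrix().round(3), manip.read_tool_rot())
for y in (0,np.pi/2,-np.pi/2,np.pi): 
    print(y,[np.round(q,2) if (q:=manip.ik(np.array(p),down(y))) is not None else None for p in ([.5,-.2,.3],[.63,0,.3])])
for n,p in(("wv",[.50,-.21,.30]),("wk",[.58,0.01,.30])):
    manip.move_to(np.array(p),down(0))
    c=manip.read_camera("wrist"); save(c,n+".png"); np.savez(n+".npz",**{k:c[k] for k in("frame","depth","K","world_to_cam")})
    print(np.linalg.inv(c["world_to_cam"]).round(3).tolist(), c["K"][0])
    for l in("vice","jaw","wax","key","key_block","lock_mouth"):
        for s in manip.silhouettes(l,c)[:2]:
            q,_,_=pts(c,s["pixels"])
            if len(q): print(n,l,round(s["confidence"],2),list(s["bbox"]),s["pixels"].sum(),np.round(np.median(q,0),3))
            np.save(f"{n}_{l}_{int(s['confidence']*100)}.npy",s["pixels"])
a=[cv2.imread(f"pics/{n}.png") for n in("wv","wk")]
cv2.imwrite("pics/both.png",cv2.resize(np.vstack(a),(400,600),interpolation=cv2.INTER_AREA))
t=cv2.imread("pics/top0.png")[140:300,120:460]; cv2.imwrite("pics/topc.png",cv2.resize(t,(800,376)))
print(manip.read_t())
E
```

```text
[[-0.964  0.267  0.   ]
 [ 0.267  0.964  0.   ]
 [-0.     0.    -1.   ]] [1.34489796e-01 9.90914975e-01 7.81039776e-05 3.83992394e-05]
0 [array([-0.5 ,  0.29,  1.65, -0.  ,  1.2 ,  1.07]), array([-0.1 ,  0.43,  1.43, -0.  ,  1.28,  1.47])]
1.5707963267948966 [array([-0.5 ,  0.29,  1.65,  0.  ,  1.2 , -0.5 ]), array([-0.1 ,  0.43,  1.43,  0.  ,  1.28, -0.1 ])]
-1.5707963267948966 [array([-0.5 ,  0.29,  1.65, -0.  ,  1.2 ,  2.64]), None]
3.141592653589793 [array([-0.5 ,  0.29,  1.65,  0.  ,  1.2 , -2.07]), array([-0.1 ,  0.43,  1.43,  0.  ,  1.28, -1.68])]
[[0.002, -0.967, -0.256, 0.571], [-1.0, -0.002, -0.0, -0.209], [-0.0, 0.256, -0.967, 0.47], [0.0, 0.0, 0.0, 1.0]] [351.02757237   0.         283.13749681]
wv vice 0.8 [233.4, 19.7, 347.9, 213.7] 12778 [ 0.561 -0.22   0.027]
wv jaw 0.89 [277.7, 140.8, 333.5, 190.4] 2193 [ 0.521 -0.237  0.05 ]
wv wax 0.79 [278.8, 97.4, 321.1, 129.6] 1267 [ 0.583 -0.228  0.035]
wv wax 0.52 [404.3, 81.7, 433.8, 190.7] 1020 [ 0.554 -0.384  0.009]
wv key 0.56 [57.8, 16.9, 93.3, 91.2] 1228 [0.637 0.012 0.066]
wv key_block 0.83 [53.7, 22.6, 145.9, 96.1] 4710 [ 0.636 -0.011  0.046]
wv lock_mouth 0.91 [238.6, 134.2, 263.2, 158.1] 391 [ 0.541 -0.168  0.033]
[[0.0, -0.967, -0.256, 0.651], [-1.0, -0.0, -0.0, 0.009], [0.0, 0.256, -0.967, 0.47], [0.0, 0.0, 0.0, 1.0]] [351.02757237   0.         283.13749681]
wk vice 0.72 [400.2, 91.5, 505.3, 272.2] 11296 [ 0.561 -0.208  0.027]
wk jaw 0.89 [444.0, 202.1, 505.3, 254.3] 2356 [ 0.523 -0.233  0.05 ]
wk wax 0.9 [450.2, 162.8, 493.2, 194.3] 1243 [ 0.583 -0.226  0.035]
wk wax 0.26 [266.2, 96.3, 287.1, 166.7] 665 [0.64  0.017 0.067]
wk key 0.73 [266.1, 95.3, 288.9, 164.9] 733 [0.639 0.016 0.067]
wk key_block 0.86 [251.8, 101.7, 326.9, 163.7] 3137 [ 0.638 -0.001  0.046]
wk lock_mouth 0.67 [445.1, 200.3, 505.7, 253.8] 2291 [ 0.523 -0.233  0.05 ]
5.925
```

View pics/wv.png

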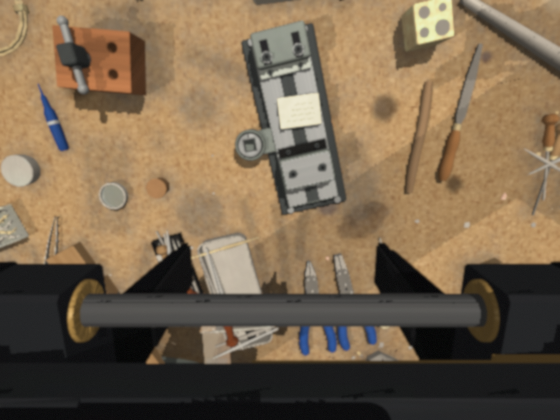

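View pics/wk.png

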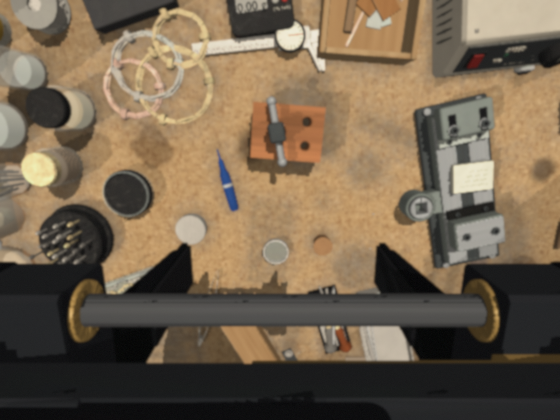

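View pics/topc.png

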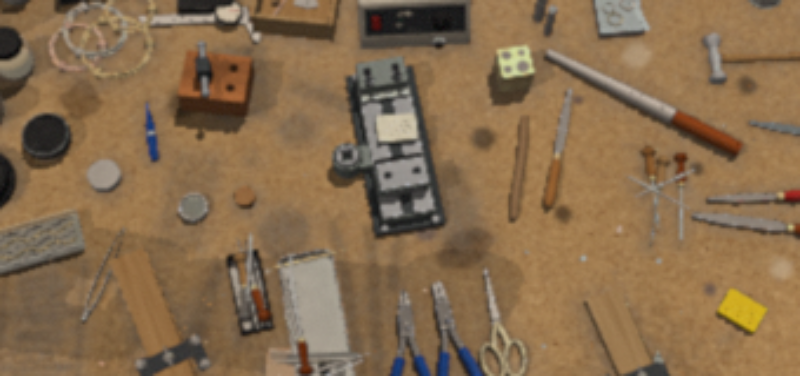

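The wrist view shows the vice with the off-white blank at (299,112), the sliding jaw at (307,170), the far jaw at (283,50) and the lock barrel at (250,146). The T key stands in the brown block at (277,130) in the second view. The yellow look-alike, at (742,310) in the top crop, is well away from the vice. The only off-white 36x50 block between the jaws is the one at (299,112), so that is the wax. Next I'll take closer views to measure.

```bash
cat > m.py <<'E'
from h import *
def rect(P,lo,hi,name):
    Q=P[(P[:,2]>lo)&(P[:,2]<hi)][:,:2]
    (c,s,a)=cv2.minAreaRect((Q*1000).astype(np.float32)); print(name,len(Q),np.round(c,1),np.round(s,1),round(a,1))
E
python3 - <<'E'
from m import *
for n,p in(("cv",[.465,-.20,.17]),("ck",[.55,0.0,.20])):
    manip.move_to(np.array(p),down(0))
    c=manip.read_camera("wrist"); save(c,n+".png"); np.savez(n+".npz",**{k:c[k] for k in("frame","depth","K","world_to_cam")})
    for l in(("vice","jaw","wax","lock_mouth") if n=="cv" else ("key","key_block")):
        for s in manip.silhouettes(l,c)[:1]:
            q,_,_=pts(c,s["pixels"]); np.save(f"{n}_{l}.npy",s["pixels"])
            print(n,l,round(s["confidence"],2),list(s["bbox"]),s["pixels"].sum(),np.round(np.median(q,0),3))
            for lo,hi in dict(vice=[(.044,.049),(.022,.03)],jaw=[(.045,.055)],wax=[(.03,.039)],lock_mouth=[(.029,.037)],key=[(.06,.08),(.073,.08)],key_block=[(.042,.05)])[l]: rect(q,lo,hi,f"{l} {lo}")
    # orthographic rectified map at given height, 0.25mm/px
def ortho(n,z,x0,x1,y0,y1,res=.00025):
    c=np.load(n+".npz"); xs=np.arange(x1,x0,-res); ys=np.arange(y1,y0,-res)
    X,Y=np.meshgrid(xs,ys,indexing="ij"); W=np.stack([X,Y,np.full_like(X,z),np.ones_like(X)]).reshape(4,-1)
    p=c["K"]@(c["world_to_cam"]@W)[:3]; p=(p[:2]/p[2]).reshape(2,*X.shape).astype(np.float32)
    return cv2.remap(c["frame"],p[0],p[1],cv2.INTER_CUBIC)[:,:,::-1]
a=ortho("cv",.033,.50,.60,-.21,-.13); b=ortho("ck",.076,.58,.68,-.03,.05)
cv2.imwrite("pics/ortho.png",np.hstack([a,b]))
print(manip.read_t())
E
```

```text
cv vice 0.66 [221.8, 0.0, 382.0, 214.1] 19438 [ 0.543 -0.221  0.026]
vice 0.044 289 [ 513.7 -238.6] [39.  62.3] 13.1
vice 0.022 8518 [ 548.5 -206.3] [174.4 115. ] 12.2
cv jaw 0.94 [286.0, 106.8, 368.9, 179.1] 4578 [ 0.52  -0.237  0.051]
jaw 0.045 3499 [ 513.8 -238.5] [39.  61.9] 13.3
cv wax 0.58 [284.3, 37.5, 350.4, 92.0] 2941 [ 0.583 -0.228  0.035]
wax 0.03 2908 [ 582.8 -228.2] [36.3 49.9] 7.7
cv lock_mouth 0.67 [230.6, 95.5, 264.4, 132.5] 719 [ 0.543 -0.168  0.033]
lock_mouth 0.029 673 [ 542.2 -168.3] [27.7 28.8] 7.0
ck key 0.7 [247.2, 46.1, 278.4, 144.9] 1455 [0.638 0.016 0.067]
key 0.06 1343 [638.5  16.5] [78.6 18. ] 10.2
key 0.073 612 [638.5  16.5] [21.9 17.9] 9.6
ck key_block 0.91 [230.5, 56.3, 329.1, 141.6] 5881 [ 0.639 -0.001  0.046]
key_block 0.042 5764 [637.6   4.5] [84.2 64.1] 85.6Traceback (most recent call last):
  File "<stdin>", line 17, in <module>
    return _nx.concatenate(arrs, 1, dtype=dtype, casting=casting)
           ~~~~~~~~~~~~~~~^^^^^^^^^^^^^^^^^^^^^^^^^^^^^^^^^^^^^^^
ValueError: all the input array dimensions except for the concatenation axis must match exactly, but along dimension 0, the array at index 0 has size 400 and the array at index 1 has size 401
```

View pics/cv.png

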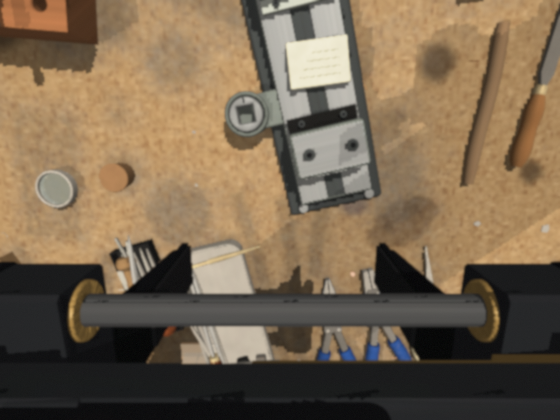

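The vice view shows the wax at (318,62), the jaw top at (328,145), the socket at (246,113) and the jaw's rear edge at about row 178. The measured rectangles match the given sizes: jaw 62 mm wide, wax 36x50, bar 79, block 84x64. Next I'll check the socket's centre and turn.

Run:
```python
from h import *
def ortho(n,z,c,w,yaw,res=.00015):
    d=np.load(n+".npz"); g=np.arange(w,-w,-res); A,B=np.meshgrid(g,g,indexing="ij")
    X=c[0]+A*np.cos(yaw)-B*np.sin(yaw); Y=c[1]+A*np.sin(yaw)+B*np.cos(yaw)
    W=np.stack([X,Y,np.full_like(X,z),np.ones_like(X)]).reshape(4,-1)
    p=d["K"]@(d["world_to_cam"]@W)[:3]; p=(p[:2]/p[2]).reshape(2,*X.shape).astype(np.float32)
    im=cv2.remap(d["frame"],p[0],p[1],cv2.INTER_CUBIC)[:,:,::-1].copy(); m=im.shape[0]//2
    cv2.drawMarker(im,(m,m),(0,0,255),0,14,1); 
    h=int(.007/res); cv2.rectangle(im,(m-h,m-h),(m+h,m+h),(0,255,0),1); r=int(.019/res); cv2.circle(im,(m,m),r,(255,0,0),1)
    return im
c=(.5458,-.1673)
cv2.imwrite("pics/ortho.png",np.hstack([ortho("cv",.033,c,.026,np.radians(13.2)),ortho("wv",.033,c,.026,np.radians(13.2))]))
d=np.load("cv.npz"); P,u,v=pts(d); k=(np.hypot(P[:,0]-.544,P[:,1]+.168)<.024)&(abs(P[:,2]-.033)<.004)
Q=P[k]; s=np.array([1e3,1e3]); print(k.sum(), cv2.minEnclosingCircle((Q[:,:2]*1000).astype(np.float32)))
yw=np.radians(13.2); ex=np.array([np.cos(yw),np.sin(yw)]); ey=np.array([-ex[1],ex[0]])
D=(P[:,:2]-[.5458,-.1673]); a,b=D@ex,D@ey
hole=(np.hypot(a,b)<.011)&(P[:,2]<.029); print("hole",hole.sum(),a[hole].min(),a[hole].max(),b[hole].min(),b[hole].max(),P[hole,2].min())
side=(b>-.0)&(b<.024)&(abs(P[:,2]-.033)<.003)&(abs(a)<.024); print("barrel a",a[side].min(),a[side].max(),"b max",b[side].max())
# far jaw face from wide view
d=np.load("wv.npz"); P,u,v=pts(d); D=(P[:,:2]-[.5795,-.2231]); a,b=D@ex,D@ey
far=(abs(b)<.03)&(a>.02)&(a<.1)&(abs(P[:,2]-.046)<.003); print("far top a",np.percentile(a[far],[0,1,5,95]), "n",far.sum())
```

```text
906 ((542.1422119140625, -168.1101837158203), 18.684711456298828)
hole 266 -0.010469999070008376 0.003870428107798204 -0.006326420144449729 0.007276904944721496 0.015590932601403595
barrel a -0.019843212830758145 0.013646291149232466 b max 0.017529957591171035
far top a [0.05620817 0.05674662 0.05811067 0.09208771] n 1855
```

View pics/ortho.png

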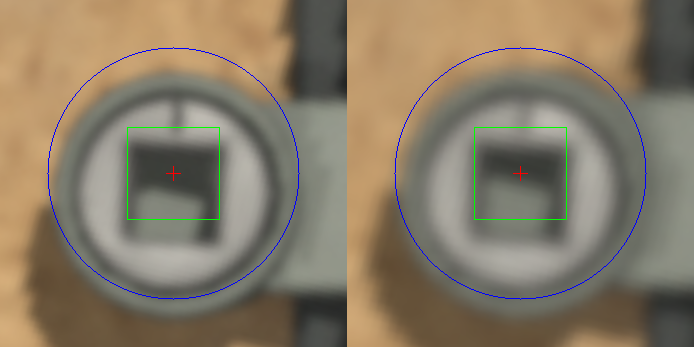

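Socket: centre about (0.5424, -0.1677), aligned with the vice at yaw 13.2°. Next is the push, starting with the free travel and then force-watched steps.

```bash
cat >> h.py <<'E'
YW=np.radians(13.2); EX=np.array([np.cos(YW),np.sin(YW),0]); EY=np.array([-EX[1],EX[0],0])
BACK=np.array([.4948,-.2430,0]); SOCK=np.array([.5424,-.1677,.033]); KEY=np.array([.6385,.0165,.046]); KYAW=np.radians(10.0)
Z=np.array([0,0,1.])
E
python3 - <<'E'
from h import *
manip.gripper_to(0.0)
p=BACK-.024*EX
manip.move_to(p+.10*Z,down(YW)); 
print("g",manip.move_straight(p+.036*Z,guard=6), manip.read_tcp_pos())
f0=np.array(manip.read_ft_force()); print(f0)
q=p+.036*Z
print("contact",manip.move_straight(q+.024*EX,vel=.02,guard=2), s:=(np.array(manip.read_tcp_pos())-q)@EX, (np.array(manip.read_ft_force())-f0)@EX)
for k in range(6):
    s+=.005; g=manip.move_straight(q+s*EX,vel=.03,guard=7); t=(np.array(manip.read_tcp_pos())-q)@EX
    print(g,round(t*1e3,2),round((np.array(manip.read_ft_force())-f0)@EX,2)); 
    if g: break
print(manip.read_t())
E
```

```text
g False [ 0.47196123 -0.24811934  0.03650499]
[-0.07747715  0.33807538  0.17028848]
contact True 0.014805015756268048 0.09180605069812267
False 19.98 -0.77
False 25.12 0.13
False 30.13 1.07
False 35.1 0.51
False 40.09 -0.19
False 45.09 -0.29
14.125
```

Run:
```python
from h import *
q=BACK-.024*EX+.036*Z; f0=np.array([-.077,.338,.17])
s=(np.array(manip.read_tcp_pos())-q)@EX
for k in range(30):
    s+=.001; g=manip.move_straight(q+s*EX,vel=.006,guard=5.5); t=(np.array(manip.read_tcp_pos())-q)@EX
    f=(np.array(manip.read_ft_force())-f0)@EX
    print(g,round(t*1e3,2),round(f,2)); 
    if g or abs(f)>4: break
print(manip.read_t())
```

```text
False 45.93 -2.97
False 47.09 -2.05
False 48.2 -2.68
False 49.19 -2.28
False 50.17 -3.19
False 51.16 -2.74
False 52.16 -2.87
False 53.17 -2.73
False 54.18 -2.45
False 55.16 -2.31
False 56.17 -2.78
False 57.17 -3.03
False 58.17 -2.9
False 59.18 -1.55
False 60.17 -2.05
False 61.16 -2.48
True 61.28 -0.02
19.45
```

Run:
```python
from h import *
q=BACK-.024*EX+.036*Z; f0=np.array([-.077,.338,.17])
rd=lambda:(round((np.array(manip.read_tcp_pos())-q)@EX*1e3,2),round((np.array(manip.read_ft_force())-f0)@EX,2))
print(rd())
for i in range(2):
    s=rd()[0]/1e3
    print(manip.move_straight(q+(s+.002)*EX,vel=.006,guard=7.5),rd()); manip.dwell(.2); print(rd())
c=manip.read_camera("top")
from m import rect
for l in("wax","jaw"):
    for S in manip.silhouettes(l,c)[:1]: print(l,S["confidence"],S["bbox"])
print(manip.read_t())
```

```text
(np.float64(61.28), np.float64(-0.02))
True (np.float64(61.24), np.float64(-0.74))
(np.float64(61.09), np.float64(0.56))
True (np.float64(61.19), np.float64(-0.06))
(np.float64(61.08), np.float64(-0.65))
wax 0.52 [426.1, 263.0, 441.5, 278.2]
20.625
```

Firm stop at the same place twice, so the wax is nipped. Next I'll back off, check that it is square, and fetch the key.

Run:
```python
from m import *
p=np.array(manip.read_tcp_pos()); manip.move_straight(p-.012*EX,vel=.05); manip.move_straight(p-.012*EX+.07*Z,vel=.25)
manip.gripper_to(.04)
manip.move_to(np.array([.47,-.20,.19]),down(0))
c=manip.read_camera("wrist"); save(c,"n.png"); np.savez("n.npz",**{k:c[k] for k in("frame","depth","K","world_to_cam")})
for l,lo,hi in(("wax",.032,.039),("jaw",.046,.055),("lock_mouth",.029,.037)):
    for s in manip.silhouettes(l,c)[:1]:
        q,_,_=pts(c,s["pixels"]); print(l,s["confidence"],np.round(s["bbox"])); rect(q,lo,hi,l)
cv2.imwrite("pics/nc.png",cv2.resize(c["frame"][0:200,190:420,::-1],(690,600)))
print(manip.read_t())
```

```text
wax 0.59 [274.  13. 340.  70.]
wax 2701 [ 608.8 -220.8] [36.9 50.2] 13.7
jaw 0.81 [271.  56. 352. 129.]
jaw 3422 [ 559.4 -227.8] [39.  62.2] 13.6
lock_mouth 0.84 [232. 102. 264. 136.]
lock_mouth 583 [ 542.3 -168.5] [28.4 27.9] 64.3
22.9917
```

View pics/nc.png

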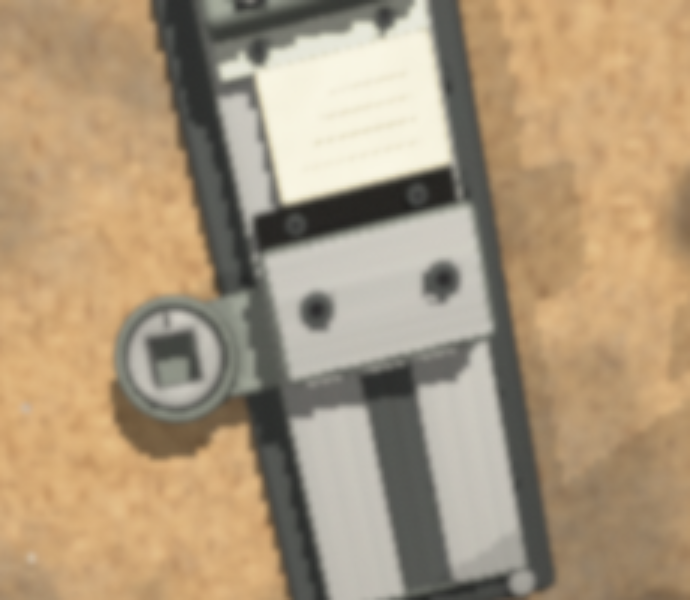

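The crop shows the wax at (355,120) square between the black rubber face and the pale far-jaw face; its yaw is 13.7° against 13.6° for the jaw. Now the key.

Run:
```python
from m import *
manip.move_to(KEY+.06*Z,down(KYAW))
print(manip.move_straight(KEY+.004*Z,vel=.08,guard=10),manip.read_tcp_pos())
manip.gripper_to(.0,f_grip=35); print(manip.read_finger_gap(),manip.read_gripper_force())
manip.move_straight(KEY+.064*Z,vel=.12); print(manip.read_finger_gap(),manip.read_ft_force())
Y=np.radians(13.4)
manip.move_to(SOCK+np.array([0,0,.072]),down(Y))   # shank tip ~28 mm above mouth
print(manip.read_tcp_pos(), manip.read_t())
c=manip.read_camera("wrist"); save(c,"k.png"); np.savez("k.npz",**{k:c[k] for k in("frame","depth","K","world_to_cam")})
c=manip.read_camera("side")
im=cv2.resize(c["frame"][150:290,180:340,::-1],(640,560),interpolation=cv2.INTER_CUBIC)
w=cv2.imread("pics/k.png"); cv2.imwrite("pics/kk.png",np.hstack([cv2.resize(w[100:380,200:360],(320,560)),im[:,120:600]]))
```

```text
False [0.63872931 0.01653758 0.05020752]
0.018269525044401914 35.00048518180847
0.018193849806831554 [-0.69916197  0.08494475 -2.00633995]
[ 0.54288191 -0.1671492   0.10476833] 26.9417
```

View pics/kk.png

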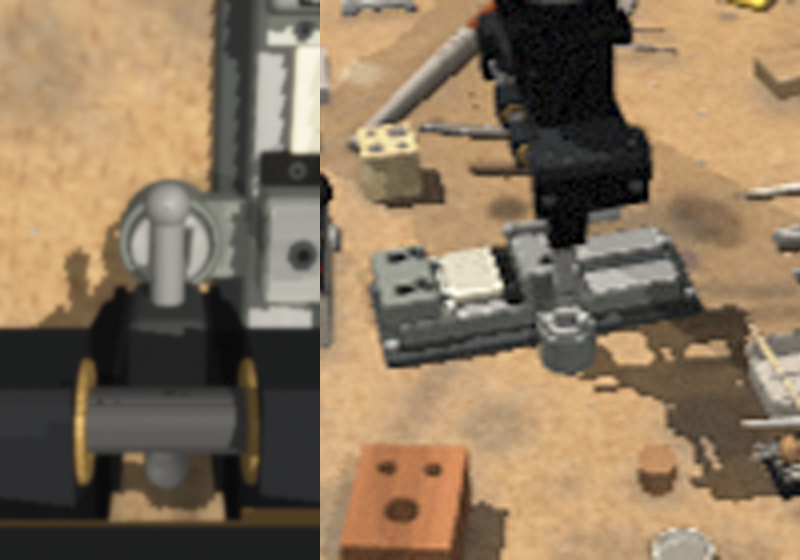

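The key is held upright above the barrel: its bar tip is at (167,195) and the barrel at about (170,240) in the wrist half. Next is insertion with a force guard and a small search.

Run:
```python
from h import *
Y=np.radians(13.4)
off=[(0,0)]+[(r*np.cos(a),r*np.sin(a)) for r in(.0012,.0022) for a in np.arange(0,6.28,np.pi/4)]
ok=False
for ox,oy in off:
    p=SOCK+np.array([ox,oy,0])
    manip.move_straight(p+.049*Z,vel=.05) if abs(manip.read_tcp_pos()[2]-.082)<.01 else manip.move_straight(p+.050*Z,vel=.06)
    g=manip.move_straight(p+.0235*Z,vel=.03,guard=6); z=manip.read_tcp_pos()[2]
    print(np.round([ox*1e3,oy*1e3],1),g,np.round(manip.read_tcp_pos(),4),np.round(manip.read_ft_force(),1),round(manip.read_t(),1))
    if z<.062: ok=True;break
    if manip.read_t()>42: break
print(ok,manip.read_ft_torque())
```

```text
[0. 0.] False [ 0.5425 -0.1677  0.0566] [ 0.6  0.9 -1.2] 28.6
True [-0.06575427  0.13528568 -0.00526428]
```

Run:
```python
from h import *
Y=np.radians(13.4); p=np.array([.5424,-.1677,.0563])
t0=np.array(manip.read_ft_torque())[2]
for a in list(np.arange(.15,1.06,.15))+list(np.arange(1.1,1.5,.05)):
    manip.move_to(p,down(Y-a)); t=manip.read_ft_torque()[2]-t0
    print(round(a,2),round(t,2),np.round(manip.read_ft_force(),1),round(manip.read_t(),1))
    if abs(t)>.7: break
r=R.from_quat(manip.read_tool_rot()).as_matrix(); print(np.degrees(np.arctan2(r[1,0],r[0,0])),manip.read_finger_gap())
```

```text
0.15 0.03 [ 0.2  0.2 -1.1] 28.9
0.3 0.07 [ 0.2 -0.8 -0.4] 29.1
0.45 0.01 [ 1.   1.7 -0.1] 29.4
0.6 -0.01 [1.5 4.3 1.1] 29.7
0.75 0.0 [1.2 6.5 1.1] 29.9
0.9 -0.01 [2.3 6.7 0.5] 30.2
1.05 -0.06 [2.3 6.8 0.4] 30.5
1.1 0.02 [ 3.   7.7 -0.8] 30.7
1.15 0.07 [ 3.4  7.5 -0.1] 31.0
1.2 0.1 [ 3.4  7.6 -1.2] 31.2
1.25 0.02 [ 3.6  7.6 -2. ] 31.5
1.3 0.04 [ 3.8  7.5 -0.3] 31.7
1.35 0.1 [ 5.4  7.5 -1.2] 32.0
1.4 0.1 [ 4.8  7.6 -1.3] 32.2
1.45 0.25 [ 4.9  6.9 -1. ] 32.5
-69.25078064655719 0.017377432528988185
```

Run:
```python
from h import *
c=manip.read_camera("wrist"); save(c,"t.png")
s=manip.read_camera("side"); 
for l in ("key",):
    for n,x in(("w",c),("s",s)):
        for S in manip.silhouettes(l,x)[:1]:
            P,_,_=pts(x,S["pixels"]); P=P[(P[:,2]>.055)&(P[:,2]<.085)]
            print(n,S["confidence"],S["bbox"],len(P), [np.round(v,4) for v in cv2.minAreaRect(P[:,:2].astype(np.float32)*1000)] if len(P) else 0)
im=cv2.resize(s["frame"][180:270,215:305,::-1],(480,480),interpolation=cv2.INTER_CUBIC)
w=cv2.imread("pics/t.png"); cv2.imwrite("pics/tt.png",np.hstack([cv2.resize(w[120:380,180:380],(320,480)),im]))
```

```text
w 0.7 [263.9, 191.3, 304.7, 344.5] 3131 [array([ 542.7936, -168.8509]), array([17.8082, 77.3458]), np.float64(20.1381)]
s 0.41 [269.5, 209.9, 279.6, 233.5] 85 [array([ 541.8029, -155.328 ]), array([18.0737, 51.0503]), np.float64(9.7028)]
```

View pics/tt.png

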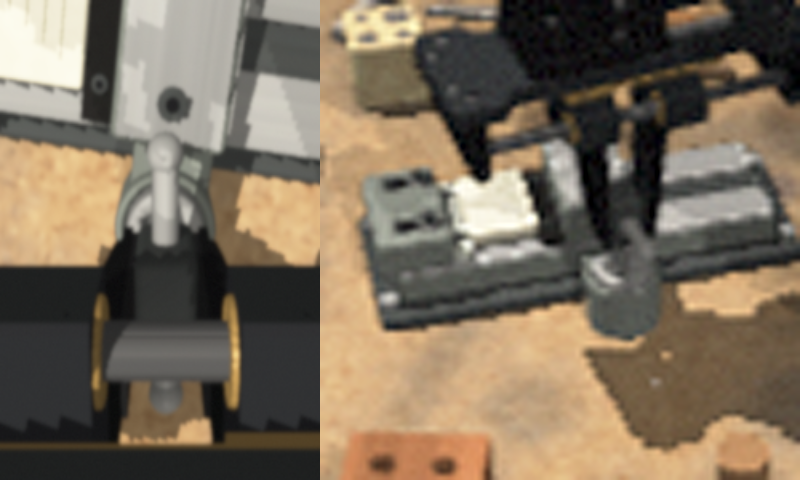

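Run:
```python
from h import *
Y=np.radians(13.4); p=np.array([.5424,-.1677,.0563])
for a in(1.48,1.51,1.54):
    manip.move_to(p,down(Y-a)); manip.dwell(.1); t=manip.read_ft_torque()[2]; print(a,round(t,2),np.round(manip.read_ft_force(),1))
    if abs(t)>.6: break
manip.dwell(.3)
r=R.from_quat(manip.read_tool_rot()).as_matrix(); print(np.degrees(np.arctan2(r[1,0],r[0,0])))
manip.move_to(p,down(Y-a+.08))
manip.gripper_to(.032); manip.dwell(.2)
q=np.array(manip.read_tcp_pos()); manip.move_straight(q+.09*Z,vel=.1)
manip.move_to(np.array([.47,-.17,.2]),down(0))
c=manip.read_camera("wrist"); save(c,"f.png")
for l,lo,hi in(("wax",.032,.039),("jaw",.046,.055),("key",.05,.09)):
    for S in manip.silhouettes(l,c)[:1]:
        P,_,_=pts(c,S["pixels"]); P=P[(P[:,2]>lo)&(P[:,2]<hi)]
        print(l,S["confidence"],[np.round(v,1) for v in cv2.minAreaRect(P[:,:2].astype(np.float32)*1000)],np.percentile(P[:,2],[5,50,98]).round(4))
cv2.imwrite("pics/fc.png",cv2.resize(c["frame"][0:200,190:420,::-1],(690,600)))
print(manip.read_t())
```

```text
1.48 0.28 [ 5.6  7.1 -1.7]
1.51 0.38 [ 5.4  6.7 -2.7]
1.54 0.31 [ 5.9  7.3 -2.4]
-74.37767060523026
wax 0.93 [array([ 609.1, -220.6]), array([37.9, 50.3]), np.float64(13.8)] [0.0333 0.0347 0.0363]
jaw 0.84 [array([ 559.3, -227.7]), array([38.9, 62.1]), np.float64(13.3)] [0.0485 0.0508 0.0537]
key 0.95 [array([ 542.3, -168.3]), array([17.7, 78.1]), np.float64(25.5)] [0.07   0.0736 0.0834]
37.4
```

View pics/fc.png

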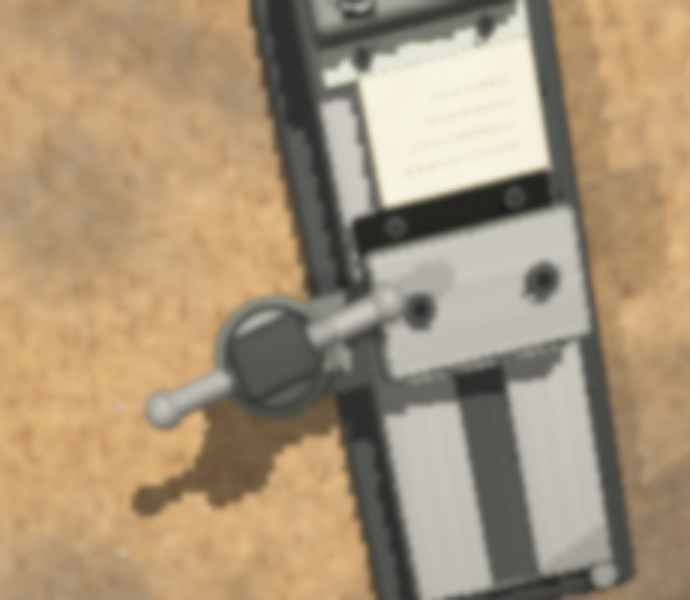

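The key bar stands at -64.5°, a turn of 1.36 rad. Less at most 0.19 rad of socket slop, the lock is at its 1.15 stop. The wax is still square and nipped, and the key's hub underside is about 53 mm up, which puts it roughly 20 mm deep. Handing in.

```bash
python3 -c "
from h import *
print(manip.job_done(), manip.read_t())"
```

```text
the job is handed in; nothing more can be done
the job is handed in; nothing more can be done
```

I handed in the job without seeing the verdict: the wax is nipped square, the lock is turned to its stop by my estimate, and the key is standing released in the socket. The final nip force was not measured directly.

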